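Re-zero the airbrush needle valve

ROBOT

A 6-joint arm with a two-finger parallel gripper is mounted at the origin on the work surface. World frame = base frame: x ahead of the robot, y to its left, z up, the work surface at z = 0. Lengths are in m, angles in rad, forces in N, time in s.
With the tool pointing down it reaches from about 0.35 to 0.975 m from the base axis. Payload 4.9 kg.
Tool frame: the origin (TCP) lies at the very end of the fingers, on their centre line; the grasp point (between the pads) lies 19 mm behind it; z points along the fingers, y is the direction in which the jaws open and shut (so a half turn about z gives the same grasp; the last joint's range is limited). The gripper opens to 85 mm and grips with 20 to 120 N. Pads are 22 mm wide; open, the fingers measure 114 mm over their backs; the gripper's body (76 mm by 85 mm) begins 54 mm behind the grasp point. The pads swing forward as they close: fully open they stand 13 mm farther back than shut.
Start: joints at [1.125, 0.053, 1.613, -0, 1.476, -0.119], TCP at [0.201, 0.592, 0.231] pointing down, gripper open.
Joint ranges: [-3.01, 3.01], [-1.01, 2.22], [0.06, 2.58], [-1.02, 4.17], [0.09, 2.62], [-3.14, 3.14]. Speed limits (rad/s): [2.57, 2.57, 3.14, 3.14, 3.14, 3.14].

INTERFACE

Orientations are given as a rotation vector (axis times angle).
In Python, from station import robot, vision, order gives the robot as it stands. The module is installed in compiled form; this text tells all that it offers.
- The arm moves only by the shell command python3 -m jog 'ROWS' [FORCE]. ROWS is JSON, a list of rows, each a list of 3 entries, a list of its own where there are three numbers: the turn, a rotation vector about the tool's x, y, z in degrees, then the shift along the tool's x, y, z in cm, then the closure, from -1 (fully open) to 1 (shut). In form: [[[ax, ay, az], [dx, dy, dz], claw], ...]. A call has exactly 8 rows; each row is the pose to reach, as a shift and turn from the pose commanded when the call began, along the tool's axes at that moment; what a row does not reach only later rows make up. A row lasts 1/8 s, in which the tool goes at most 62.5 mm and 10.7 degrees, less where a joint would pass 70% of its speed; a pose out of reach is approached as far as the arm can. A call with a gripper value outside its range is refused whole. The fingers move at their own pace and stop on an object; FORCE is the grip in N (left out, the last holds). Time passes only in rows, so rows that repeat a pose let the fingers close, or fill a call up. It gives the time, the measured TCP pose, the force and the opening at its end, in the units of the state.
- robot.get_obs(): the state, without advancing time (a new reading comes with each control period).
- vision.snapshot(name): name is "scene" or "top" or "wrist"; returns (picture, depth): 384x512x3 uint8, red, green, blue; 384x512 float32, m along the optical axis (not along the pixel's ray), 0 where there is no reading.
- vision.camera_model(name): a dict with "fx", "fy", "cx", "cy" (pixels), "xyz" and "rotation" of the camera in the world; the wrist camera has in their place "tool_from_camera" (4x4, takes a point from camera to tool coordinates, whose origin is the TCP and whose axes are the flange's). Camera axes: x right, y up, looking along -z (the intrinsics and any distortion apply to the point x, -y, -z); pixel columns grow to the right and rows downward; lengths in m; the calibration is good to about 2 mm. A picture is of the moment at which its call begins: read the wrist's pose just before it. camera_model takes no time and is no camera call.
- order.hand_in(): hands the job in, once; it reports no verdict.
The state is a dict: "time_s": time; "joints": joint angles; "joint_vel": joint speeds; "tau": joint torques, N m; "ee_pos": TCP position; "tool_rot": TCP orientation; "force": force on the tool from outside, world axes, zero at the start; "wrist_torque": the same for the moment, N m; "grip_width": finger opening in m.
Only numpy, scipy, OpenCV 4.12 (cv2) and the standard library are available. Lean on these libraries where they do the work, as an engineer would, in place of code of your own. Each camera call takes 0.05 s, during which the arm holds its last target.

TASK

Re-zero the needle valve (the round fluted knob) on the airbrush manifold: screw it clockwise until you feel it seat snugly, without forcing it, then back it out a quarter turn from there and let go. Do not brush the bar handles crowded beside it, and leave the loose things on the table where they are.

Things in the scene. Friction and masses are not known exactly. Their poses are not given: they have to be found in the camera images.
- knob_mid (a point): Centre of the needle valve's knob: on its vertical axis, half-way up, about 91 mm above the table. The knob is the only round one in the row: black plastic, fluted, 28 mm across, 22 mm tall, overhanging its bonnet; fingertips may reach 20 mm below this point. The yaw here turns with the knob, but its zero is arbitrary and says nothing of how far the valve is open. Clockwise from above closes.
- knob: The same knob at its underside, to tell how it behaves. Its seat is not given and must be felt: it lies 0.7 to 2.0 rad clockwise of the start. Steady drag 0.04 N m; from first touch of the soft seat the torque rises from zero by 2 N m per rad. Snug: 0.2 to 0.3 N m, kept up for 0.1 s; above 0.44 N m the seat is crushed. Let go while snug, it eases back about 0.1 rad (the give of the seat).
- needle_tip (a point): Tip of the valve's needle, on the knob's axis, unseen inside the bar, about 42 mm above the table. It lifts 2 mm per turn as the knob opens the valve (0.5 mm for a quarter turn), too little to set the valve by reading this position.
- washer_mid (a point): Spring washer inside the knob, unseen, on its axis, about 82 mm above the table: it is pressed down 0.03 mm for each 0.2 N m of closing torque on the knob, far too little to read.
- manifold: Fixed air manifold: aluminium bar 36 x 236 x 36 mm (top 64 mm up) on a 120 x 270 x 6 mm base plate, outlets on its front (-x), a gauge at its +y end (top 74 mm up). Origin: centre of the underside. Five valves stand on the bar along its own y axis at y = -84, -42, 0, 42, 84 mm, x = 0; the round knob is in one of the three middle places. Beside a knob, both sides across the row (x) are free.
- wing0: Bar handle of a shut-off cock at an end of the row, to be left untouched: black bar 34 x 9 x 13 mm on a 17 mm hub, long side along its own x, at any angle, easily turned. Origin: on its axis, at the underside of the hub, 79 mm above the table; it is 20 mm tall (top 99 mm up).
- wing1: Bar handle of a shut-off cock in one of the three middle places of the row, to be left untouched: black bar 34 x 9 x 13 mm on a 17 mm hub, long side along its own x, at any angle, easily turned. Origin: on its axis, at the underside of the hub, 79 mm above the table; it is 20 mm tall (top 99 mm up).
- wing2: Bar handle of a shut-off cock in one of the three middle places of the row, to be left untouched: black bar 34 x 9 x 13 mm on a 17 mm hub, long side along its own x, at any angle, easily turned. Origin: on its axis, at the underside of the hub, 79 mm above the table; it is 20 mm tall (top 99 mm up).
- wing3: Bar handle of a shut-off cock at an end of the row, to be left untouched: black bar 34 x 9 x 13 mm on a 17 mm hub, long side along its own x, at any angle, easily turned. Origin: on its axis, at the underside of the hub, 79 mm above the table; it is 20 mm tall (top 99 mm up).
- plug: Loose brass blanking plug, 18 mm across, 15 mm tall, standing on the base plate behind the bar. Origin: centre of its underside. A bystander.
- eraser: Loose grey eraser, 42 x 22 x 13 mm, on the table. Origin: centre of its underside. A bystander.
- spanner: Loose steel ring spanner, 162 x 26 x 8 mm, long side along its own x. Origin: centre of its underside. A bystander.
- ink0: Loose ink bottle, 38 mm across, 62 mm tall. Origin: centre of its underside. A bystander.
- ink1: A second ink bottle like ink0. A bystander.
- pen: Loose black pen, 130 mm long, 11 mm thick, lying on the open sketchbook. Origin: centre of its underside. A bystander.

How it is judged:
By the outcome, as a careful person would: the job done as asked, in the order asked, and still so for the second after the job is handed in, with the robot touching nothing.
It also fails if it takes over 62 s, if anything falls off the work surface, if the arm or the gripper's body presses on something with over 40 N, if the wrist force passes 120 N, or if a joint passes its speed limit or range.

## Working session

There is one attempt and no reset: what is moved stays moved. The work goes in short steps, Python scripts to look and compute and a shell command to move; the robot and the scene stay as the last step left them, time stands still between calls to the robot, and variables do not carry over. Pictures are saved under pics/ and viewed, and the job is handed in when it is done.

```bash
mkdir -p pics
python3 - <<'E'
from station import robot, vision
import cv2,numpy as np
print(robot.get_obs())
for n in ["scene","top","wrist"]:
    p,d=vision.snapshot(n); cv2.imwrite(f"pics/{n}0.png",p[:,:,::-1]); np.save(f"pics/{n}0.npy",d)
    print(n,vision.camera_model(n))
E
```

```text
{'time_s': 0.0, 'joints': array([ 1.12501967e+00,  5.33575162e-02,  1.61430824e+00, -4.26444333e-06,
        1.47601182e+00, -1.19013173e-01]), 'joint_vel': array([ 2.93879846e-04, -1.69201166e-03, -2.12744282e-04,  1.94433158e-05,
       -1.41287833e-03, -5.12804805e-04]), 'tau': array([ 1.22156252e-03, -3.93701327e+01, -3.70172024e+01, -6.11573682e-05,
        7.25929698e-03, -2.47681436e-05]), 'ee_pos': array([0.20034599, 0.5913511 , 0.23005412]), 'tool_rot': array([-0.51090365, -3.09918498,  0.00314655]), 'force': array([ 0.02606445,  0.22881777, -0.41129957]), 'wrist_torque': array([ 0.01097757, -0.01952186,  0.00255604]), 'grip_width': 0.08528102745655125}
scene {'fx': 446.16094891886394, 'fy': 446.16094891886394, 'cx': 250.58031507009997, 'cy': 184.73989536097935, 'xyz': array([ 1.11352726, -0.46274139,  0.87083209]), 'rotation': array([0.79222607, 0.28240636, 0.67809475])}
top {'fx': 440.9280237732014, 'fy': 440.9280237732014, 'cx': 253.03562429910508, 'cy': 190.2346730187454, 'xyz': array([0.38445537, 0.17917375, 1.21677478]), 'rotation': array([ 0.13365097, -0.12529714, -1.55297907])}
wrist {'fx': 300.34092568635344, 'fy': 300.34092568635344, 'cx': 254.55172946266046, 'cy': 196.1035536176492, 'tool_from_camera': array([[ 3.03427814e-04,  9.52716994e-01,  3.03858909e-01,
         7.73658483e-02],
       [ 9.99999780e-01, -1.09853227e-04, -6.54148046e-04,
        -4.34902235e-04],
       [-5.89838078e-04,  3.03859041e-01, -9.52716818e-01,
        -1.41736515e-01],
       [ 0.00000000e+00,  0.00000000e+00,  0.00000000e+00,
         1.00000000e+00]])}
```

View pics/scene0.png

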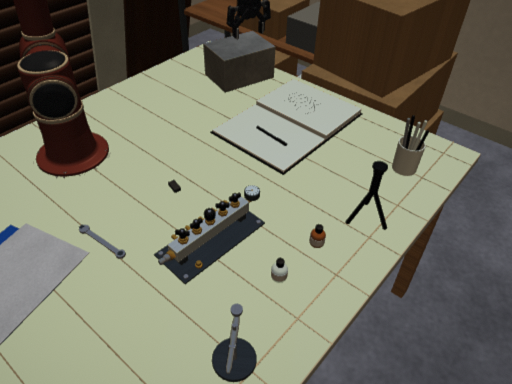

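View pics/top0.png

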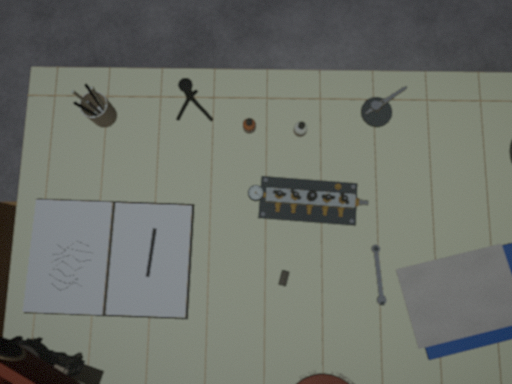

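View pics/wrist0.png

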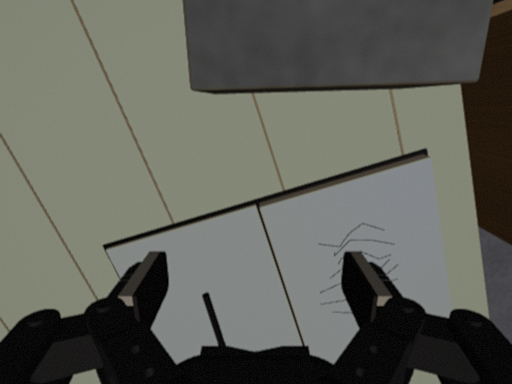

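The needle valve looks like the middle one: about (312,196) in top and (210,216) in scene. Next I'll zoom in and localise it.

```bash
cat > h.py <<'E'
import numpy as np,cv2
from scipy.spatial.transform import Rotation as R
from station import robot,vision
def world(n,u,v,d,pose=None):
    m=vision.camera_model(n)
    p=np.array([(u-m['cx'])/m['fx']*d,-(v-m['cy'])/m['fy']*d,-d])
    if n=='wrist':
        T=m['tool_from_camera'];p=T[:3,:3]@p+T[:3,3]
        return R.from_rotvec(pose[1]).as_matrix()@p+pose[0]
    return R.from_rotvec(m['rotation']).as_matrix()@p+m['xyz']
def proj(n,P,pose=None):
    m=vision.camera_model(n);P=np.asarray(P,float)
    if n=='wrist':
        p=R.from_rotvec(pose[1]).as_matrix().T@(P-pose[0]);T=m['tool_from_camera'];p=T[:3,:3].T@(p-T[:3,3])
    else: p=R.from_rotvec(m['rotation']).as_matrix().T@(P-m['xyz'])
    return m['cx']+m['fx']*p[0]/-p[2], m['cy']-m['fy']*p[1]/-p[2]
def at_z(n,u,v,z,pose=None):
    a=world(n,u,v,.01,pose);b=world(n,u,v,1.,pose);t=(z-a[2])/(b[2]-a[2]);return a+t*(b-a)
E
python3 - <<'E'
from h import *
for n,b in [('top',(240,165,380,235)),('scene',(150,175,275,280))]:
    p=cv2.imread(f'pics/{n}0.png');x0,y0,x1,y1=b
    cv2.imwrite(f'pics/{n}0z.png',cv2.resize(p[y0:y1,x0:x1],None,fx=5.6,fy=5.6,interpolation=cv2.INTER_CUBIC))
d=np.load('pics/top0.npy')
print('knob',at_z('top',312,196,.102), world('top',312,196,d[196,312]))
for uv in [(262,178),(357,183),(355,224),(259,217)]: print(at_z('top',*uv,.006))
print(at_z('scene',210,215,.1))
E
```

```text
knob [0.55737513 0.03554279 0.102     ] [0.55696539 0.03588312 0.10464146]
[0.62128968 0.16252288 0.006     ]
[ 0.61066209 -0.10252118  0.006     ]
[ 0.49607886 -0.09423758  0.006     ]
[0.51171545 0.1695894  0.006     ]
[0.57303298 0.02919641 0.1       ]
```

```bash
ls pics; nproc
```

```text
scene0.npy
scene0.png
scene0z.png
top0.npy
top0.png
top0z.png
wrist0.npy
wrist0.png
4
```

View pics/top0z.png

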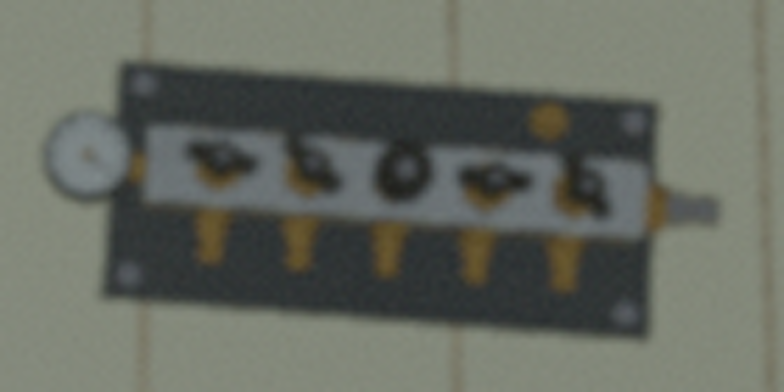

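View pics/scene0z.png

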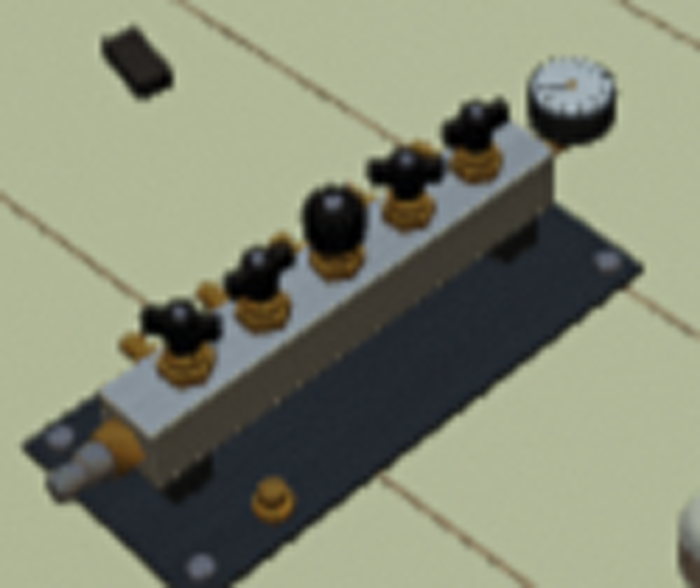

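```bash
cat >> h.py <<'E'
def delta(target,yaw_jaw_deg):
    """print shift (cm) & turn (deg) in tool axes to reach target TCP, tool down, jaw(y) axis at world yaw"""
    o=robot.get_obs();M=R.from_rotvec(o['tool_rot']).as_matrix()
    a=np.radians(yaw_jaw_deg);y=np.array([np.cos(a),np.sin(a),0]);z=np.array([0,0,-1.]);x=np.cross(y,z)
    N=np.array([x,y,z]).T
    print('t',round(o['time_s'],3),'shift',np.round(M.T@(np.array(target)-o['ee_pos'])*100,2),'turn',np.round(np.degrees(R.from_matrix(M.T@N).as_rotvec()),2))
E
python3 - <<'E'
from h import *
delta([.556,.036,.20],-3)
E
```

```text
t 0.15 shift [-51.51 -41.19   3.09] turn [-9.000e-02  5.000e-02  7.428e+01]
```

```bash
python3 -m jog '[[[0,0,3],[-2,-1.6,0.1],-1],[[0,0,9],[-6,-4.8,0.4],-1],[[0,0,15],[-10.5,-8.4,0.6],-1],[[0,0,22],[-15,-12,0.9],-1],[[0,0,28],[-19.5,-15.6,1.2],-1],[[0,0,35],[-24,-19.2,1.5],-1],[[0,0,41],[-28.5,-22.8,1.8],-1],[[0,0,48],[-33,-26.4,2.1],-1]]' 30
python3 - <<'E'
from h import *
delta([.556,.036,.20],-3)
E
```

```text
time_s: 1.15
ee_pos: [0.4289, 0.2342, 0.2101]
tool_rot: [1.733, 2.62, 0.0]
force: [0.4, 1.3, -0.0]
grip_width: 0.0851
t 1.15 shift [-23.21   3.93   1.01] turn [ 1.000e-02 -1.000e-02  2.605e+01]
```

```bash
python3 -m jog '[[[0,0,5],[-5,0.8,0.2],-1],[[0,0,10],[-10,1.7,0.4],-1],[[0,0,15],[-14.5,2.5,0.6],-1],[[0,0,20],[-18.5,3.1,0.8],-1],[[0,0,24],[-21.5,3.6,0.9],-1],[[0,0,26],[-23,3.9,1],-1],[[0,0,26],[-23.2,3.9,1],-1],[[0,0,26],[-23.2,3.9,1],-1]]'
python3 - <<'E'
from h import *
o=robot.get_obs();pose=(o['ee_pos'],o['tool_rot'])
p,d=vision.snapshot('wrist');cv2.imwrite('pics/w1.png',p[:,:,::-1]);np.save('pics/w1.npy',d);np.save('pics/w1p.npy',np.array(pose))
print(o); print(proj('wrist',[.556,.036,.102],pose))
delta([.556,.036,.20],-3)
E
```

```text
time_s: 2.15
ee_pos: [0.5555, 0.039, 0.2002]
tool_rot: [-2.272, -2.169, 0.0]
force: [0.0, -0.7, 0.2]
grip_width: 0.0852
{'time_s': 2.15, 'joints': array([-6.37552644e-02, -8.82340823e-02,  1.80444421e+00,  3.69569773e-04,
        1.42587604e+00, -1.75545328e-02]), 'joint_vel': array([ 0.00982696, -0.00616845,  0.00412397, -0.00038228, -0.0001309 ,
        0.00261702]), 'tau': array([-4.87042554e-01, -3.23534775e+01, -3.66029084e+01, -2.60537176e-02,
       -1.29742667e-02, -7.03135767e-03]), 'ee_pos': array([0.55549658, 0.03898958, 0.20017568]), 'tool_rot': array([-2.27177661e+00, -2.16905476e+00,  1.03056219e-04]), 'force': array([ 0.03975346, -0.6827173 ,  0.16909641]), 'wrist_torque': array([-0.01091687,  0.00673145, -0.03838104]), 'grip_width': 0.0852132812702257}
(np.float64(254.93054574020792), np.float64(200.5002960435402))
t 2.2 shift [-0.31  0.07  0.03] turn [-0.01 -0.02  0.36]
```

View pics/w1.png

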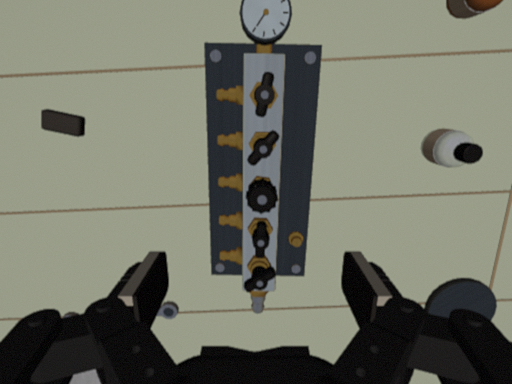

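Run:
```python
from h import *
p=cv2.imread('pics/w1.png')
cv2.imwrite('pics/w1z.png',cv2.resize(p[120:280,200:320],None,fx=5,fy=3.75*1,interpolation=cv2.INTER_CUBIC) if 0 else cv2.resize(p[122:270,200:330],None,fx=4,fy=4,interpolation=cv2.INTER_CUBIC))
```

```text
(no output)
```

View pics/w1z.png

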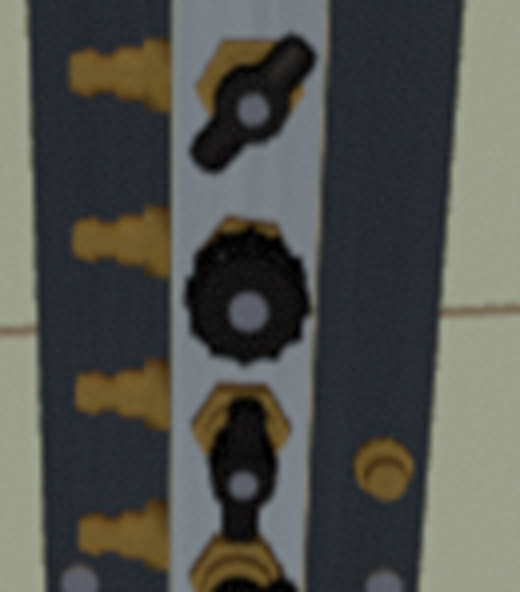

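Run:
```python
from h import *
pose=np.load('pics/w1p.npy');d=np.load('pics/w1.npy')
f=lambda a,b:(200+a/4-.4,122+b/4-.4)
for nm,a,b,z in [('knob',248,312,.102),('w+',252,108,.1),('w-',243,486,.1),('w+a',208,160,.096),('w+b',300,48,.096),('w-a',245,408,.096),('w-b',238,540,.096),('knobL',187,303,.1),('knobR',310,300,.1),('knobB',247,362,.102)]:
    u,v=f(a,b);print(nm,at_z('wrist',u,v,z,pose).round(4),world('wrist',u,v,d[int(round(v)),int(round(u))],pose).round(4))
for n,uv in[('scene',(150+333/5.6,175+197/5.6))]: print(at_z(n,*uv,.103).round(4))
```

```text
knob [0.5616 0.0365 0.102 ] [0.5616 0.0365 0.1018]
w+ [0.5641 0.079  0.1   ] [0.5642 0.0788 0.0982]
w- [ 0.559  -0.0048  0.1   ] [ 0.559  -0.0055  0.0987]
w+a [0.5547 0.0681 0.096 ] [0.5547 0.0684 0.0975]
w+b [0.5743 0.0901 0.096 ] [0.5744 0.09   0.0957]
w-a [0.5602 0.0122 0.096 ] [0.5602 0.0114 0.0941]
w-b [ 0.5573 -0.0204  0.096 ] [ 0.5573 -0.0204  0.0961]
knobL [0.5488 0.0385 0.1   ] [0.5488 0.0381 0.0989]
knobR [0.5749 0.038  0.1   ] [0.5751 0.0365 0.0956]
knobB [0.561  0.0253 0.102 ] [0.561  0.0249 0.101 ]
[0.5631 0.0376 0.103 ]
```

Run:
```python
from h import *
delta([.5618,.037,.13],36.5)
```

```text
t 2.2 shift [-0.19  0.64  7.03] turn [-1.000e-02 -2.000e-02 -3.914e+01]
```

```bash
python3 -m jog '[[[0,0,-5],[0,0.1,0.5],-0.6],[[0,0,-13],[-0.1,0.3,1.5],-0.6],[[0,0,-21],[-0.1,0.4,3],-0.6],[[0,0,-29],[-0.2,0.6,4.5],-0.6],[[0,0,-36],[-0.2,0.64,6],-0.6],[[0,0,-39],[-0.2,0.64,6.8],-0.6],[[0,0,-39],[-0.2,0.64,7],-0.6],[[0,0,-39],[-0.2,0.64,7],-0.6]]' 60
python3 - <<'E'
from h import *
o=robot.get_obs();pose=(o['ee_pos'],o['tool_rot'])
p,d=vision.snapshot('wrist');cv2.imwrite('pics/w2.png',p[:,:,::-1]);np.save('pics/w2.npy',d);np.save('pics/w2p.npy',np.array(pose))
print(o['grip_width'],o['ee_pos'],o['wrist_torque']); print(proj('wrist',[.5618,.037,.102],pose))
delta([.5618,.037,.075],36.5)
E
```

```text
time_s: 3.2
ee_pos: [0.5622, 0.0365, 0.1306]
tool_rot: [1.419, 2.802, 0.0]
force: [0.1, -0.2, 0.4]
grip_width: 0.0683
0.06828581701249775 [0.56216721 0.0364588  0.13062742] [0.02638673 0.03618979 0.02219358]
(np.float64(254.52423470119228), np.float64(230.44805815391493))
t 3.25 shift [ 0.09 -0.01  5.59] turn [ 0.04  0.03 -0.21]
```

View pics/w2.png

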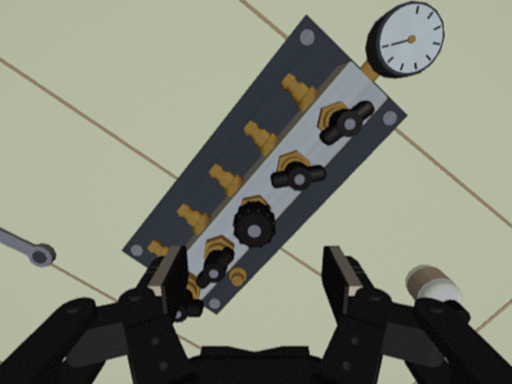

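```bash
python3 -m jog '[[[0,0,0],[0,0,0.7],-0.6],[[0,0,0],[0.05,0,1.7],-0.6],[[0,0,0],[0.08,0,2.9],-0.6],[[0,0,0],[0.08,0,4.1],-0.5],[[0,0,0],[0.08,0,5.0],-0.4],[[0,0,0],[0.08,0,5.5],-0.3],[[0,0,0],[0.08,0,5.6],-0.2],[[0,0,0],[0.08,0,5.6],-0.1]]'
python3 - <<'E'
from h import *
o=robot.get_obs();pose=(o['ee_pos'],o['tool_rot'])
p,d=vision.snapshot('wrist');cv2.imwrite('pics/w3.png',p[:,:,::-1]);np.save('pics/w3p.npy',np.array(pose))
print(o['grip_width'],o['ee_pos'],o['wrist_torque'],o['force']); print(proj('wrist',[.5618,.037,.102],pose))
delta([.5618,.037,.075],36.5)
E
```

```text
time_s: 4.25
ee_pos: [0.562, 0.0366, 0.0746]
tool_rot: [1.419, 2.802, 0.0]
force: [0.0, -0.0, 0.0]
grip_width: 0.0469
0.0468880818173518 [0.56202166 0.03656915 0.07463321] [-0.06482778 -0.04525934 -0.05745348] [ 0.01046788 -0.04583599  0.01362052]
(np.float64(254.689232716122), np.float64(283.305913184561))
t 4.3 shift [ 0.05  0.   -0.02] turn [ 0.04  0.03 -0.22]
```

View pics/w3.png

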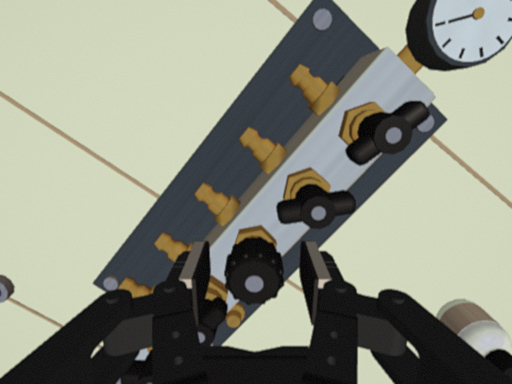

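```bash
cat >> h.py <<'E'
def rd(n=6,save=None):
    W=[];T=[];F=[];
    for i in range(n):
        o=robot.get_obs();W.append(o['wrist_torque']);T.append(o['tau'][5]);F.append(o['force'])
        if i<n-1: im=vision.snapshot('wrist')[0]
        if i==0 and save: cv2.imwrite(save,im[:,:,::-1])
    W=np.array(W);F=np.array(F)
    y=R.from_rotvec(o['tool_rot']).as_matrix()[:,1]
    print('t %.2f Mz %.4f ±%.4f'%(o['time_s'],W[:,2].mean(),W[:,2].std()/np.sqrt(n)),'tau6',np.round(T,4),'F',F.mean(0).round(1),'w',round(o['grip_width'],4),'jawyaw',round((np.degrees(np.arctan2(y[1],y[0]))+90)%180-90,2),o['ee_pos'].round(4),'j6',o['joints'][5].round(4))
    print(W[:,2].round(3))
E
python3 - <<'E'
from h import *
rd(5)
E
python3 -m jog '[[[0,0,0],[0,0,0],0.1],[[0,0,0],[0,0,0],0.3],[[0,0,0],[0,0,0],0.5],[[0,0,0],[0,0,0],0.6],[[0,0,0],[0,0,0],0.6],[[0,0,0],[0,0,0],0.6],[[0,0,0],[0,0,0],0.6],[[0,0,0],[0,0,0],0.6]]' 60
python3 - <<'E'
from h import *
rd(5,'pics/w4.png')
E
```

```text
t 4.50 Mz 0.0101 ±0.0173 tau6 [ 0.  0.  0.  0. -0.] F [-0.  -0.1 -0.1] w 0.0472 jawyaw 36.28 [0.562  0.0366 0.0747] j6 -0.7003
[-0.023 -0.034 -0.002  0.042  0.067]
time_s: 5.5
ee_pos: [0.5617, 0.0365, 0.0746]
tool_rot: [-1.419, -2.803, 0.0]
force: [-3.2, -0.3, 4.8]
grip_width: 0.0265
t 5.70 Mz 0.0263 ±0.0184 tau6 [0.0016 0.0016 0.0016 0.0016 0.0016] F [-3.3 -0.9  5.2] w 0.0267 jawyaw 36.28 [0.5617 0.0365 0.0746] j6 -0.7003
[-0.045  0.042  0.078  0.013  0.044]
```

View pics/w4.png

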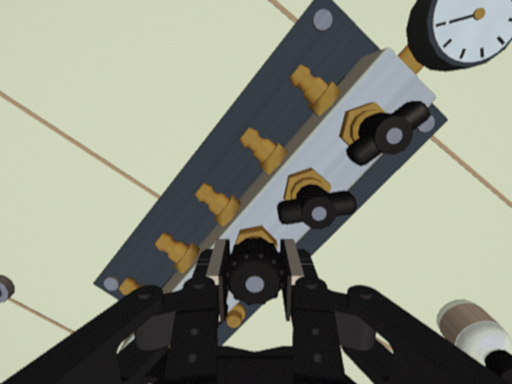

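```bash
python3 -m jog '[[[0,0,3],[0,0,0],0.6],[[0,0,9],[0,0,0],0.6],[[0,0,15],[0,0,0],0.6],[[0,0,21],[0,0,0],0.6],[[0,0,27],[0,0,0],0.6],[[0,0,32],[0,0,0],0.6],[[0,0,34],[0,0,0],0.6],[[0,0,35],[0,0,0],0.6]]' 60
python3 - <<'E'
from h import *
rd(4,'pics/w5.png')
E
```

```text
time_s: 6.7
ee_pos: [0.5614, 0.0364, 0.0745]
tool_rot: [-2.197, -2.245, 0.002]
force: [-5.1, -1.1, 6.6]
grip_width: 0.0264
t 6.85 Mz 0.0265 ±0.0113 tau6 [-0.0449  0.0885  0.0908  0.0501] F [-4.1 -1.   6.4] w 0.0263 jawyaw 1.28 [0.5614 0.0364 0.0745] j6 -0.0895
[ 0.038  0.056 -0.003  0.015]
```

View pics/w5.png

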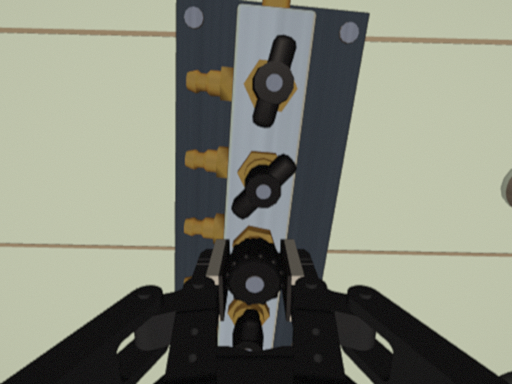

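```bash
python3 -m jog '[[[0,0,1],[0,0,0],0.6],[[0,0,2.2],[0,0,0],0.6],[[0,0,3.4],[0,0,0],0.6],[[0,0,4.4],[0,0,0],0.6],[[0,0,5],[0,0,0],0.6],[[0,0,5],[0,0,0],0.6],[[0,0,5],[0,0,0],0.6],[[0,0,5],[0,0,0],0.6]]' 60
python3 - <<'E'
from h import *
rd(2)
E
```

```text
time_s: 7.85
ee_pos: [0.5614, 0.0364, 0.0746]
tool_rot: [-2.292, -2.148, 0.002]
force: [-4.8, -1.3, 6.0]
grip_width: 0.0263
t 7.90 Mz 0.0414 ±0.0091 tau6 [0.0402 0.0402] F [-4.8 -0.8  5.9] w 0.0263 jawyaw -3.71 [0.5614 0.0364 0.0745] j6 -0.0023
[0.054 0.028]
```

```bash
python3 -m jog '[[[0,0,1],[0,0,0],0.6],[[0,0,2.2],[0,0,0],0.6],[[0,0,3.4],[0,0,0],0.6],[[0,0,4.6],[0,0,0],0.6],[[0,0,5.6],[0,0,0],0.6],[[0,0,6],[0,0,0],0.6],[[0,0,6],[0,0,0],0.6],[[0,0,6],[0,0,0],0.6]]' 60
python3 - <<'E'
from h import *
rd(1)
E
```

```text
time_s: 8.9
ee_pos: [0.5613, 0.0364, 0.0746]
tool_rot: [-2.401, -2.025, 0.002]
force: [-5.9, -0.1, 5.9]
grip_width: 0.0264
t 8.90 Mz 0.0078 ±0.0000 tau6 [0.041] F [-5.9 -0.1  5.9] w 0.0264 jawyaw -9.72 [0.5613 0.0364 0.0746] j6 0.1025
[0.008]
```

```bash
python3 -m jog '[[[0,0,1],[0,0,0],0.6],[[0,0,2.2],[0,0,0],0.6],[[0,0,3.4],[0,0,0],0.6],[[0,0,4.6],[0,0,0],0.6],[[0,0,5.6],[0,0,0],0.6],[[0,0,6],[0,0,0],0.6],[[0,0,6],[0,0,0],0.6],[[0,0,6],[0,0,0],0.6]]' 60
python3 - <<'E'
from h import *
rd(1)
E
```

```text
time_s: 9.9
ee_pos: [0.5613, 0.0364, 0.0746]
tool_rot: [-2.504, -1.897, 0.002]
force: [-4.8, -0.8, 6.5]
grip_width: 0.0265
t 9.90 Mz 0.0297 ±0.0000 tau6 [0.041] F [-4.8 -0.8  6.5] w 0.0265 jawyaw -15.71 [0.5613 0.0364 0.0746] j6 0.2072
[0.03]
```

```bash
python3 -m jog '[[[0,0,1],[0,0,0],0.6],[[0,0,2.2],[0,0,0],0.6],[[0,0,3.4],[0,0,0],0.6],[[0,0,4.6],[0,0,0],0.6],[[0,0,5.6],[0,0,0],0.6],[[0,0,6],[0,0,0],0.6],[[0,0,6],[0,0,0],0.6],[[0,0,6],[0,0,0],0.6]]' 60
python3 - <<'E'
from h import *
rd(1)
E
```

```text
time_s: 10.9
ee_pos: [0.5612, 0.0365, 0.0745]
tool_rot: [-2.6, -1.763, 0.002]
force: [-5.4, -0.9, 6.5]
grip_width: 0.026
t 10.90 Mz 0.0437 ±0.0000 tau6 [0.041] F [-5.4 -0.9  6.5] w 0.026 jawyaw -21.71 [0.5612 0.0365 0.0745] j6 0.3119
[0.044]
```

```bash
python3 -m jog '[[[0,0,1],[0,0,0],0.6],[[0,0,2.2],[0,0,0],0.6],[[0,0,3.4],[0,0,0],0.6],[[0,0,4.6],[0,0,0],0.6],[[0,0,5.6],[0,0,0],0.6],[[0,0,6],[0,0,0],0.6],[[0,0,6],[0,0,0],0.6],[[0,0,6],[0,0,0],0.6]]' 60
python3 - <<'E'
from h import *
rd(1)
E
```

```text
time_s: 11.9
ee_pos: [0.5612, 0.0365, 0.0746]
tool_rot: [-2.688, -1.625, 0.002]
force: [-5.5, -1.3, 6.2]
grip_width: 0.0268
t 11.90 Mz 0.0231 ±0.0000 tau6 [0.0409] F [-5.5 -1.3  6.2] w 0.0268 jawyaw -27.71 [0.5612 0.0365 0.0746] j6 0.4166
[0.023]
```

```bash
python3 -m jog '[[[0,0,1],[0,0,0],0.6],[[0,0,2.2],[0,0,0],0.6],[[0,0,3.4],[0,0,0],0.6],[[0,0,4.6],[0,0,0],0.6],[[0,0,5.6],[0,0,0],0.6],[[0,0,6],[0,0,0],0.6],[[0,0,6],[0,0,0],0.6],[[0,0,6],[0,0,0],0.6]]' 60
python3 - <<'E'
from h import *
rd(2,'pics/w6.png')
E
```

```text
time_s: 12.9
ee_pos: [0.5611, 0.0365, 0.0745]
tool_rot: [-2.77, -1.482, 0.003]
force: [-5.5, -0.3, 6.6]
grip_width: 0.0261
t 12.95 Mz 0.0570 ±0.0126 tau6 [0.0409 0.0408] F [-5.5  0.1  6.3] w 0.0262 jawyaw -33.71 [0.5611 0.0365 0.0745] j6 0.5213
[0.075 0.039]
```

View pics/w6.png

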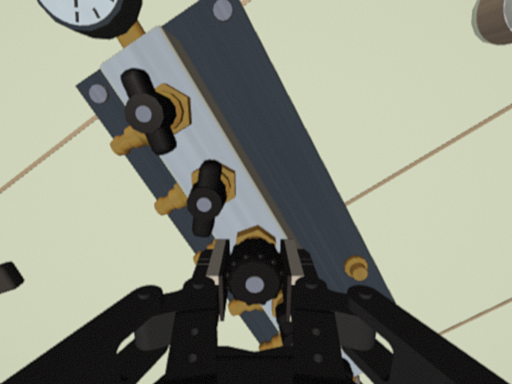

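Run:
```python
from h import *
m=vision.camera_model('wrist');T=m['tool_from_camera']
def pt(x,y,z):
    p=T[:3,:3].T@(np.array([x,y,z])/1000-T[:3,3]);return (m['cx']+m['fx']*p[0]/-p[2]).round(0),(m['cy']-m['fy']*p[1]/-p[2]).round(0)
for z in(-5,-22,-40):
  for x in(-11,11):
    for y in(-14,-28): print((x,y,z),pt(x,y,z))
o=robot.get_obs();pose=(o['ee_pos'],o['tool_rot'])
for P in [(205,235),(190,228),(213,237)]:
    w=at_z('wrist',*P,.097,pose);print(w, (R.from_rotvec(pose[1]).as_matrix().T@(w-pose[0])*1000).round(1))
```

```text
(-11, -14, -5) (np.float64(227.0), np.float64(278.0))
(-11, -28, -5) (np.float64(200.0), np.float64(278.0))
(11, -14, -5) (np.float64(225.0), np.float64(240.0))
(11, -28, -5) (np.float64(197.0), np.float64(240.0))
(-11, -14, -22) (np.float64(223.0), np.float64(298.0))
(-11, -28, -22) (np.float64(194.0), np.float64(298.0))
(11, -14, -22) (np.float64(222.0), np.float64(257.0))
(11, -28, -22) (np.float64(191.0), np.float64(257.0))
(-11, -14, -40) (np.float64(219.0), np.float64(326.0))
(-11, -28, -40) (np.float64(185.0), np.float64(326.0))
(11, -14, -40) (np.float64(217.0), np.float64(280.0))
(11, -28, -40) (np.float64(181.0), np.float64(280.0))
[0.55591065 0.06630127 0.097     ] [ 21.9 -20.9 -22.5]
[0.55249366 0.07255036 0.097     ] [ 25.2 -27.2 -22.5]
[0.55824497 0.06360113 0.097     ] [ 20.9 -17.5 -22.5]
```

```bash
python3 -m jog '[[[0,0,1],[0,0,0],0.6],[[0,0,2.2],[0,0,0],0.6],[[0,0,3.4],[0,0,0],0.6],[[0,0,4.6],[0,0,0],0.6],[[0,0,5.6],[0,0,0],0.6],[[0,0,6],[0,0,0],0.6],[[0,0,6],[0,0,0],0.6],[[0,0,6],[0,0,0],0.6]]' 60
python3 - <<'E'
from h import *
rd(1)
E
```

```text
time_s: 13.95
ee_pos: [0.5611, 0.0366, 0.0745]
tool_rot: [-2.843, -1.335, 0.003]
force: [-5.8, -0.4, 6.3]
grip_width: 0.0263
t 13.95 Mz 0.0579 ±0.0000 tau6 [0.0408] F [-5.8 -0.4  6.3] w 0.0263 jawyaw -39.71 [0.5611 0.0366 0.0745] j6 0.626
[0.058]
```

```bash
python3 -m jog '[[[0,0,0],[0,0,0],0.2],[[0,0,0],[0,0,0],-0.1],[[0,0,0],[0,0,0],-0.1],[[0,0,-8],[0,0,0],-0.1],[[0,0,-18],[0,0,0],-0.1],[[0,0,-28],[0,0,0],-0.1],[[0,0,-38],[0,0,0],-0.1],[[0,0,-44],[0,0,0],-0.1]]' 60
python3 - <<'E'
from h import *
rd(2,'pics/w7.png')
E
python3 -m jog '[[[0,0,0],[0,0,0],-0.1],[[0,0,0],[0,0,0],0.2],[[0,0,0],[0,0,0],0.5],[[0,0,0],[0,0,0],0.6],[[0,0,0],[0,0,0],0.6],[[0,0,0],[0,0,0],0.6],[[0,0,0],[0,0,0],0.6],[[0,0,0],[0,0,0],0.6]]' 60
python3 - <<'E'
from h import *
rd(2,'pics/w8.png')
E
```

```text
time_s: 14.95
ee_pos: [0.5618, 0.0366, 0.0742]
tool_rot: [2.133, 2.307, 0.0]
force: [0.3, 0.3, 1.3]
grip_width: 0.0466
t 15.00 Mz 0.0230 ±0.0048 tau6 [ 0.5883 -0.2359] F [0.1 0.  0.9] w 0.047 jawyaw 4.59 [0.5618 0.0366 0.0742] j6 -0.1474
[0.03  0.016]
time_s: 16.0
ee_pos: [0.5615, 0.0366, 0.0746]
tool_rot: [-2.137, -2.302, 0.001]
force: [-4.7, -0.2, 5.0]
grip_width: 0.0264
t 16.05 Mz -0.0384 ±0.0337 tau6 [0.0001 0.0001] F [-4.6 -0.2  5.5] w 0.0262 jawyaw 4.27 [0.5615 0.0366 0.0745] j6 -0.1417
[ 0.009 -0.086]
```

View pics/w7.png

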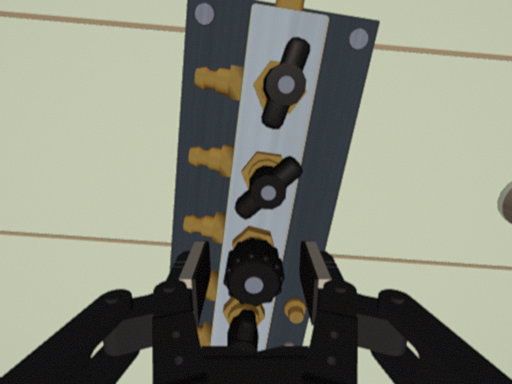

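View pics/w8.png

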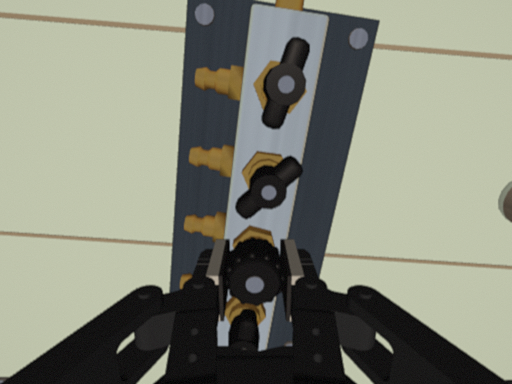

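```bash
python3 -m jog '[[[0,0,1],[0,0,0],0.6],[[0,0,2.2],[0,0,0],0.6],[[0,0,3.4],[0,0,0],0.6],[[0,0,4.6],[0,0,0],0.6],[[0,0,5.6],[0,0,0],0.6],[[0,0,6],[0,0,0],0.6],[[0,0,6],[0,0,0],0.6],[[0,0,6],[0,0,0],0.6]]' 60
python3 - <<'E'
from h import *
rd(1)
E
```

```text
time_s: 17.05
ee_pos: [0.5614, 0.0365, 0.0745]
tool_rot: [-2.254, -2.187, 0.001]
force: [-5.1, -0.2, 4.4]
grip_width: 0.0263
t 17.05 Mz 0.0214 ±0.0000 tau6 [0.0405] F [-5.1 -0.2  4.4] w 0.0263 jawyaw -1.72 [0.5614 0.0365 0.0745] j6 -0.0371
[0.021]
```

```bash
python3 -m jog '[[[0,0,1],[0,0,0],0.6],[[0,0,2.2],[0,0,0],0.6],[[0,0,3.4],[0,0,0],0.6],[[0,0,4.6],[0,0,0],0.6],[[0,0,5.6],[0,0,0],0.6],[[0,0,6],[0,0,0],0.6],[[0,0,6],[0,0,0],0.6],[[0,0,6],[0,0,0],0.6]]' 60
python3 - <<'E'
from h import *
rd(1)
E
```

```text
time_s: 18.05
ee_pos: [0.5614, 0.0366, 0.0745]
tool_rot: [-2.365, -2.066, 0.001]
force: [-5.6, 0.0, 5.6]
grip_width: 0.0264
t 18.05 Mz 0.0471 ±0.0000 tau6 [0.0405] F [-5.6  0.   5.6] w 0.0264 jawyaw -7.72 [0.5614 0.0366 0.0745] j6 0.0676
[0.047]
```

```bash
python3 -m jog '[[[0,0,1],[0,0,0],0.6],[[0,0,2.2],[0,0,0],0.6],[[0,0,3.4],[0,0,0],0.6],[[0,0,4.6],[0,0,0],0.6],[[0,0,5.6],[0,0,0],0.6],[[0,0,6],[0,0,0],0.6],[[0,0,6],[0,0,0],0.6],[[0,0,6],[0,0,0],0.6]]' 60
python3 - <<'E'
from h import *
rd(1)
E
```

```text
time_s: 19.05
ee_pos: [0.5613, 0.0366, 0.0745]
tool_rot: [-2.47, -1.94, 0.002]
force: [-6.0, -0.7, 6.1]
grip_width: 0.0261
t 19.05 Mz 0.0547 ±0.0000 tau6 [0.0406] F [-6.  -0.7  6.1] w 0.0261 jawyaw -13.72 [0.5613 0.0366 0.0745] j6 0.1723
[0.055]
```

```bash
python3 -m jog '[[[0,0,1],[0,0,0],0.6],[[0,0,2.2],[0,0,0],0.6],[[0,0,3.4],[0,0,0],0.6],[[0,0,4.6],[0,0,0],0.6],[[0,0,5.6],[0,0,0],0.6],[[0,0,6],[0,0,0],0.6],[[0,0,6],[0,0,0],0.6],[[0,0,6],[0,0,0],0.6]]' 60
python3 - <<'E'
from h import *
rd(1)
E
```

```text
time_s: 20.05
ee_pos: [0.5613, 0.0366, 0.0745]
tool_rot: [-2.568, -1.808, 0.002]
force: [-5.6, -0.5, 5.0]
grip_width: 0.0263
t 20.05 Mz 0.0929 ±0.0000 tau6 [0.115] F [-5.6 -0.5  5. ] w 0.0263 jawyaw -19.7 [0.5613 0.0366 0.0745] j6 0.2769
[0.093]
```

```bash
python3 -m jog '[[[0,0,0.8],[0,0,0],0.6],[[0,0,1.8],[0,0,0],0.6],[[0,0,2.8],[0,0,0],0.6],[[0,0,3.7],[0,0,0],0.6],[[0,0,4.2],[0,0,0],0.6],[[0,0,4.3],[0,0,0],0.6],[[0,0,4.3],[0,0,0],0.6],[[0,0,4.3],[0,0,0],0.6]]' 60
python3 - <<'E'
from h import *
rd(4,'pics/w9.png')
E
```

```text
time_s: 21.05
ee_pos: [0.5613, 0.0366, 0.0745]
tool_rot: [-2.634, -1.711, 0.002]
force: [-5.0, -0.2, 6.1]
grip_width: 0.0269
t 21.20 Mz 0.2491 ±0.0089 tau6 [0.2559 0.2558 0.2558 0.2558] F [-5.1 -0.3  6.3] w 0.0265 jawyaw -23.98 [0.5613 0.0366 0.0745] j6 0.3516
[0.263 0.228 0.27  0.235]
```

```bash
python3 -m jog '[[[0,0,-5],[0,0,0],0.6],[[0,0,-14],[0,0,0],0.6],[[0,0,-23],[0,0,0],0.6],[[0,0,-32],[0,0,0],0.6],[[0,0,-41],[0,0,0],0.6],[[0,0,-50],[0,0,0],0.6],[[0,0,-57],[0,0,0],0.6],[[0,0,-60],[0,0,0],0.6]]' 60
python3 - <<'E'
from h import *
rd(6,'pics/w10.png')
E
```

```text
time_s: 22.2
ee_pos: [0.5617, 0.0366, 0.0745]
tool_rot: [-1.424, -2.8, 0.0]
force: [-3.8, -0.4, 4.5]
grip_width: 0.0264
t 22.45 Mz -0.0329 ±0.0104 tau6 [ 0.1999 -0.1618 -0.2188 -0.0709 -0.0338 -0.0271] F [-4.3  0.   5.1] w 0.0263 jawyaw 35.91 [0.5617 0.0366 0.0745] j6 -0.6939
[-0.    -0.026 -0.054 -0.004 -0.071 -0.043]
```

View pics/w10.png

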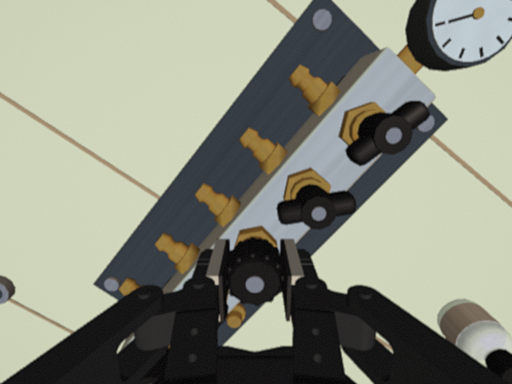

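```bash
python3 -m jog '[[[0,0,0],[0,0,0],0.2],[[0,0,0],[0,0,0],-0.1],[[0,0,0],[0,0,0],-0.1],[[0,0,0],[0,0,0],-0.1],[[0,0,8],[0,0,0],-0.1],[[0,0,18],[0,0,0],-0.1],[[0,0,28],[0,0,0],-0.1],[[0,0,35],[0,0,0],-0.1]]' 60
python3 -m jog '[[[0,0,0],[0,0,0],-0.1],[[0,0,0],[0,0,0],0.0],[[0,0,0],[0,0,0],0.2],[[0,0,0],[0,0,0],0.4],[[0,0,0],[0,0,0],0.6],[[0,0,0],[0,0,0],0.6],[[0,0,0],[0,0,0],0.6],[[0,0,0],[0,0,0],0.6]]' 60
python3 - <<'E'
from h import *
rd(2)
E
```

```text
time_s: 23.45
ee_pos: [0.5618, 0.0366, 0.0743]
tool_rot: [2.207, 2.235, 0.0]
force: [0.4, -0.5, -0.3]
grip_width: 0.0471
time_s: 24.45
ee_pos: [0.5614, 0.0366, 0.0746]
tool_rot: [-2.202, -2.24, 0.001]
force: [-4.6, 0.5, 5.6]
grip_width: 0.0263
t 24.50 Mz 0.0055 ±0.0291 tau6 [0.0028 0.0028] F [-4.5  0.4  5.8] w 0.0262 jawyaw 0.99 [0.5614 0.0366 0.0746] j6 -0.0843
[ 0.047 -0.036]
```

```bash
python3 -m jog '[[[0,0,-3],[0,0,0],0.6],[[0,0,-9],[0,0,0],0.6],[[0,0,-15],[0,0,0],0.6],[[0,0,-21],[0,0,0],0.6],[[0,0,-26],[0,0,0],0.6],[[0,0,-29],[0,0,0],0.6],[[0,0,-30.5],[0,0,0],0.6],[[0,0,-30.5],[0,0,0],0.6]]' 60
python3 - <<'E'
from h import *
rd(6,'pics/w11.png')
E
```

```text
time_s: 25.5
ee_pos: [0.5616, 0.0366, 0.0745]
tool_rot: [-1.536, -2.74, 0.0]
force: [-3.4, 0.0, 4.7]
grip_width: 0.0259
t 25.75 Mz -0.0261 ±0.0110 tau6 [-0.0716 -0.0404 -0.0344 -0.0334 -0.0332 -0.0332] F [-4.4 -0.   5.2] w 0.0261 jawyaw 31.46 [0.5616 0.0366 0.0745] j6 -0.6163
[-0.011 -0.011 -0.037 -0.058  0.017 -0.057]
```

Backed out 59.9° + 30.5° by the tool, which is about 90° at the knob. Next: release, rise, look.

```bash
python3 -m jog '[[[0,0,0],[0,0,0],0.2],[[0,0,0],[0,0,0],-0.1],[[0,0,0],[0,0,0],-0.2],[[0,0,0],[0,0,0],-0.2],[[0,0,0],[0,0,-1],-0.2],[[0,0,0],[0,0,-3],-0.2],[[0,0,0],[0,0,-5],-0.2],[[0,0,0],[0,0,-6],-0.2]]'
python3 -m jog '[[[0,0,0],[0,0,-2],-0.3],[[0,0,5],[0,0,-4],-0.4],[[0,0,15],[0,0,-5.5],-0.6],[[0,0,25],[0,0,-6.5],-0.6],[[0,0,32],[0,0,-6.5],-0.6],[[0,0,35],[0,0,-6.5],-0.6],[[0,0,35],[0,0,-6.5],-0.6],[[0,0,35],[0,0,-6.5],-0.6]]'
python3 - <<'E'
from h import *
rd(2,'pics/w12.png')
a=cv2.imread('pics/w1.png')[40:300,180:330];b=cv2.imread('pics/w12.png')[40:300,180:330]
cv2.imwrite('pics/cmp.png',cv2.resize(np.hstack([a,b]),None,fx=2.2,fy=2.2))
cv2.imwrite('pics/scene2.png',vision.snapshot('scene')[0][:,:,::-1])
E
```

```text
time_s: 26.75
ee_pos: [0.5631, 0.0365, 0.1374]
tool_rot: [1.534, 2.737, 0.003]
force: [0.5, -0.1, -0.7]
grip_width: 0.051
time_s: 27.75
ee_pos: [0.5617, 0.0366, 0.1996]
tool_rot: [2.288, 2.153, 0.0]
force: [-0.2, 0.2, -0.1]
grip_width: 0.0683
t 27.80 Mz -0.0034 ±0.0183 tau6 [-0.0019 -0.0041] F [-0.4 -0.7  0. ] w 0.0682 jawyaw -3.49 [0.5617 0.0366 0.1995] j6 -0.0062
[ 0.022 -0.029]
```

View pics/cmp.png

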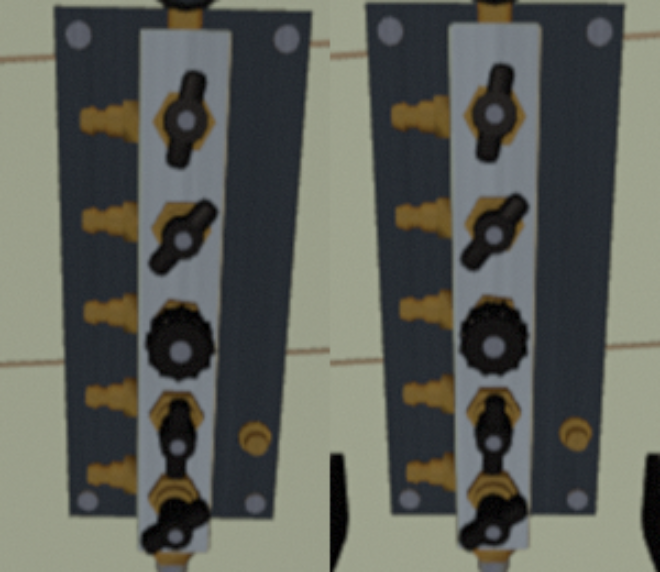

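View pics/scene2.png

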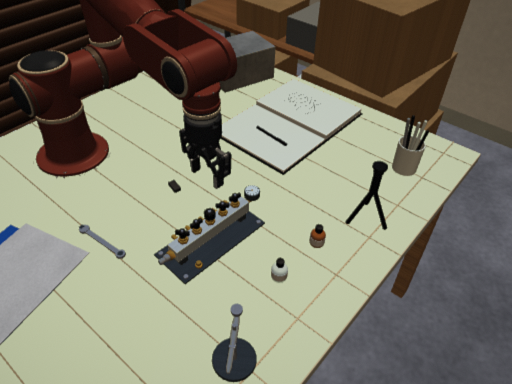

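The four bar handles and the plug show no visible change from before, and the gripper is clear of everything. Handing in.

```bash
python3 -c "
from station import order
print(order.hand_in())"
```

```text
the job is handed in; nothing more can be done
None
```

The needle valve is re-zeroed: I screwed it clockwise to a snug seat, backed it out about a quarter turn and let go. I handed it in at 27.9 s on the robot's clock; no verdict was reported.

- **Seating:** This took two grips. The drag read a steady 0.04 N m until the seat touched, about 1.71 rad clockwise of the start. I stopped at 0.256 N m on joint 6, and the noisier wrist sensor agreed at 0.249 ± 0.009. That held for at least 0.15 s, and no reading came near the 0.44 N m crush limit.
- **Backing out:** The tool turned 59.9° and then 30.5° in two grips. I estimate just under 90° at the knob after allowing for about 0.5° of give. That angle comes from the tool's rotation, not from an independent reading of the knob.
- **Last checks:** By eye, the wrist pictures before and after show all four bar handles and the plug unmoved. The loose things look unmoved in the scene picture. The gripper was clear, about 10 cm above the knob, with forces near zero.

No check failed. The wrist torque sensor scatters by about 0.05 N m, so I relied on the joint 6 torque.

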